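# Bed a microscope plate clamp and set its hold-down screw

### The job

Bed the multiwell plate on the microscope stage: pull the sprung clamp lever by its upright post all the way to the end of its stroke, then ease it slowly back home, over about two seconds, never letting it snap. Then turn the hold-down thumbscrew (the one with the flat paddle) clockwise until it seats, back it off a quarter turn so that it does not strain the plate, and finish still gripping its paddle there, without letting go. Leave the round knurled knob and everything else on the bench as they are.

Things in the scene. Friction and masses are not known exactly. Their poses are not given: they have to be found in the camera images.
- stage: The microscope stage unit, fixed to the bench: a grey block with an aluminium deck, 205 mm (its x) by 315 mm (its y), deck top 60 mm above the bench. Origin: bench level, about the middle of the unit. In its frame: a white multiwell plate (86 x 128 x 14 mm) sits at (0, -30) mm; the clamp lever pivots at (62, 45) mm; the thumbscrew's axis is at (20, -105) mm; a round knurled drive knob (26 mm across, 20 mm tall) stands at (-60, 105) mm on the deck.
- lever_hinge (a point): Point on the vertical pivot axis of the sprung clamp lever, 73 mm above the bench.
- lever_post (a point): Point on the lever's grip post (upright black round post, 14 mm diameter, from 76 to 112 mm above the bench), on its axis, 96 mm above the bench; it moves with the lever, on a circle of 80 mm radius about the pivot. The steel lever arm under it is 8 mm thick and 16 mm wide, its top 76 mm above the bench.
- clamp_lever (a joint): Angle of the clamp lever (rad): 0 = home (finger on the plate; a spring keeps it there), 0.70 = end of the stroke (a hard stop). It grows anticlockwise seen from above, the post swinging towards the stage's -x. Pull at the post: about 1.5 N near home, 8 N at the end, plus drag of about 1.5 N per rad/s. Let go, it flies back.
- hold_screw (a joint): Angle of the hold-down thumbscrew (rad). It grows as the screw is turned clockwise seen from above; at 3.40 it is seated (a hard stop). It starts 0.7 to 2.4 rad short of that. A friction torque of about 0.06 N m keeps it where it is left; it does not rise or sink as it turns.
- paddle (a point): Centre of the flat steel thumb paddle of the hold-down thumbscrew, 36 mm wide (its x), 10 mm thick (its y), 30 mm tall, turning with the screw; on the screw's axis, 121 mm above the bench. Its z is up. Below it are a round collar 26 mm across (100 to 106 mm above the bench) and a steel bracket (top at 100 mm).
- round_knob (a joint): Angle of the round knurled drive knob (rad), 0 at the start; leave alone.
- vial: small amber glass vial with black cap, 22 mm across, 36 mm tall, on the deck behind the plate; leave alone. Origin: centre of its underside.
- oil_bottle: white plastic bottle, 32 mm across, 75 mm tall; leave alone. Origin: centre of its underside.
- objective: steel microscope objective standing on its wide end, 34 mm across, 50 mm tall; leave alone. Origin: centre of its underside.
- slide_box: grey flat box 100 x 85 x 36 mm; leave alone. Origin: centre of its underside.
- dish: clear round dish 60 mm across, 14 mm tall; leave alone. Origin: centre of its underside.
- driver: screwdriver with black handle, 160 mm long, lying; leave alone. Origin: below its middle part.
- beaker: glass beaker 64 mm across, 80 mm tall; leave alone. Origin: centre of its underside.

How it is judged:
On the way, in this order (a step that is already met when the one before it is completed fails the run):
1. the clamp lever is pulled to the end of its stroke (0.62 rad or more) (value of joint clamp_lever above 0.62 rad), for 0.1 s.
2. the clamp lever is back home (within 0.06 rad) (value of joint clamp_lever below 0.06 rad), for 0.2 s.
3. the thumbscrew is seated (within 0.08 rad of its stop) (value of joint hold_screw above 3.32 rad), for 0.1 s.
At the end, for the whole second after the job is handed in: The thumbscrew stands a quarter turn (1.57 rad, give or take 0.33 rad) back from its seat, the fingers still grip its paddle (more than 2 N, grasp point within 30 mm of the paddle's centre), and the clamp lever is home (within 0.08 rad) (value of joint hold_screw between 1.5 and 2.16 rad and contact force between the fingers and hold_screw above 2 N and distance between the grasp point and paddle below 0.03 m and value of joint clamp_lever below 0.08 rad); the arm keeps its last pose, push and grip.
It fails at once if the clamp lever snaps back (faster than 1.5 rad/s) (velocity of joint clamp_lever below -1.5 rad/s).
It fails at once if the round drive knob is turned by more than 0.3 rad (value of joint round_knob above 0.3 rad or value of joint round_knob below -0.3 rad).
It fails at once if a bystander is moved by more than 30 mm (distance of any of vial, oil_bottle, objective, slide_box, dish, driver, beaker from where it was at the start of the episode above 0.03 m).
It also fails if it takes over 72 s, if anything falls off the work surface, if the arm or the gripper's body presses on something with over 40 N, if the wrist force passes 120 N, or if a joint passes its speed limit or range.

### The arm

A 7-joint arm with a two-finger parallel gripper is mounted at the origin on the work surface. World frame = base frame: x ahead of the robot, y to its left, z up, the work surface at z = 0. Lengths are in m, angles in rad, forces in N, time in s.
With the tool pointing down it reaches from about 0.4 to 0.85 m from the base axis. Payload 4.5 kg.
Tool frame: the origin (TCP) lies on the centre line of the jaws, within the pads' length; the fingertips stand 25 mm ahead of it and the grasp point (between the pads) lies 6 mm ahead of it; z points along the fingers, y is the direction in which the jaws open and shut (so a half turn about z gives the same grasp; the last joint's range is limited). The gripper opens to 88 mm and grips with 3 to 60 N. Pads are 18 mm wide; open, the fingers measure 123 mm over their backs; the gripper's body (75 mm by 187 mm) begins 45 mm behind the grasp point.
Start: joints at [-1.293, 0.689, -0.195, 1.565, 0.157, 0.902, -0.215], TCP at [0.151, 0.607, 0.264] pointing down, gripper open.
Joint ranges: [-3.01, 3.01], [-0.46, 2.08], [-1.47, 1.51], [0.13, 2.56], [-1, 4.14], [0.04, 2.09], [-2.66, 2.66]. Speed limits (rad/s): [2.57, 2.57, 3.14, 3.14, 3.14, 3.14, 3.14].

### API

Orientations are given as a unit quaternion [x, y, z, w].
In Python, from plant import r, eyes gives the robot as it stands.
- The arm moves only by the tool servo_tool, never from a script. Its argument "deltas" is a list of rows, each an object of numbers: "dx", "dy", "dz": the shift along the tool's x, y, z in units of 60 mm (1.0 is 60 mm); "ax", "ay", "az": the turn, a rotation vector about the tool's x, y, z in units of 6 degrees (1.0 is 6 degrees); "hand": the finger opening in mm, from 0 to 88.1. A call has 1 to 10 rows; each row is the pose to reach, as a shift and turn from the pose commanded when the call began, along the tool's axes at that moment; what a row does not reach only later rows make up. A row lasts 1/8 s, in which the tool goes at most 62.5 mm and 10.7 degrees, less where a joint would pass 70% of its speed; a pose out of reach is approached as far as the arm can. A call with a gripper value outside its range is refused whole. The fingers move at their own pace and stop on an object; "newtons" is the grip in N (left out, the last holds). Time passes only in rows, so rows that repeat a pose let the fingers close. It gives the time, the measured TCP pose, the force and the opening at its end, in the units of the state.
- r.get_state(): the state, without advancing time (a new reading comes with each control period).
- eyes.snapshot(name): name is "side" or "top"; returns (picture, depth): 384x512x3 uint8, red, green, blue; 384x512 float32, m along the optical axis (not along the pixel's ray), 0 where there is no reading.
- eyes.camera_model(name): a dict with "fx", "fy", "cx", "cy" (pixels), "pose" (4x4, takes a point from camera to world coordinates). Camera axes: x right, y up, looking along -z (the intrinsics and any distortion apply to the point x, -y, -z); pixel columns grow to the right and rows downward; lengths in m; the calibration is good to about 2 mm. A picture is of the moment at which its call begins. camera_model takes no time and is no camera call.
- r.finish_job(): hands the job in, once; it reports no verdict.
The state is a dict: "clock": time; "q": joint angles; "qd": joint speeds; "joint_torque": joint torques, N m; "tool_pos": TCP position; "eef_rot": TCP orientation; "contact_force": force on the tool from outside, world axes, zero at the start; "moment": the same for the moment, N m; "opening": opening from 0.0 (shut) to 1.0 (fully open).
Only numpy, scipy, OpenCV 4.12 (cv2) and the standard library are available. Lean on these libraries where they do the work, as an engineer would, in place of code of your own. Each camera call takes 0.05 s, during which the arm holds its last target.

## Working session

There is one attempt and no reset: what is moved stays moved. The work goes in short steps, Python scripts to look and compute and a tool call to move; the robot and the scene stay as the last step left them, time stands still between calls to the robot, and variables do not carry over. Pictures are saved under pics/ and viewed, and the job is handed in when it is done.

Besides the shell and the picture viewer there is one more tool, called after "Call:" in YAML: its name, and indented under it one key for each argument. servo_tool: Moves the arm, as the interface text tells. Its arguments: {"type":"object","properties":{"deltas":{"type":"array","items":{"type":"object","properties":{"dx":{"type":"number"},"dy":{"type":"number"},"dz":{"type":"number"},"ax":{"type":"number"},"ay":{"type":"number"},"az":{"type":"number"},"hand":{"type":"number"}}}},"newtons":{"type":"number"}},"required":["deltas"]}

```bash
mkdir -p pics; ls; python3 - <<'E'
from plant import r, eyes
import cv2, numpy as np
s=r.get_state()
for k,v in s.items(): print(k,v)
for n in("side","top"):
    p,d=eyes.snapshot(n); cv2.imwrite(f"pics/{n}0.png",p[:,:,::-1]); np.savez(f"{n}0.npz",p=p,d=d)
    print(n,eyes.camera_model(n))
E
```

```text
pics
clock 0.0
q [-1.29321818  0.68998166 -0.19452505  1.56634435  0.15727188  0.90249379
 -0.21507545]
qd [ 0.00017402  0.00094052 -0.00024592  0.00064913  0.00061191  0.00010486
 -0.00032215]
joint_torque [ 2.19726981e-04 -5.27559686e+01 -1.26671042e+00 -1.53431958e+01
 -5.25825389e-02  6.62187027e-03  1.73684712e-04]
tool_pos [0.15074755 0.60594101 0.26291163]
eef_rot [ 1.21537755e-01  9.92586384e-01 -9.17086877e-04 -5.97421070e-05]
contact_force [-1.08536622  0.01107126 -0.43664373]
moment [-0.00241973  0.00079565 -0.04158982]
opening 1.0015331155630334
side {'fx': 392.0172368415792, 'fy': 392.0172368415792, 'cx': 248.7840526067673, 'cy': 190.96510472676871, 'pose': array([[-0.94370499,  0.21046653, -0.25519546,  0.36519411],
       [-0.33077413, -0.59327894,  0.73389956,  0.76899303],
       [ 0.00305921,  0.77699674,  0.62949719,  0.72744179],
       [ 0.        ,  0.        ,  0.        ,  1.        ]])}
top {'fx': 384.55142991956205, 'fy': 384.55142991956205, 'cx': 256.85535443412033, 'cy': 192.53981719988445, 'pose': array([[-0.02775097,  0.98336464, -0.17951009,  0.41001027],
       [-0.99934871, -0.03143634, -0.01771759,  0.03872193],
       [-0.02306599,  0.17890149,  0.98359657,  1.11395115],
       [ 0.        ,  0.        ,  0.        ,  1.        ]])}
```

View pics/side0.png

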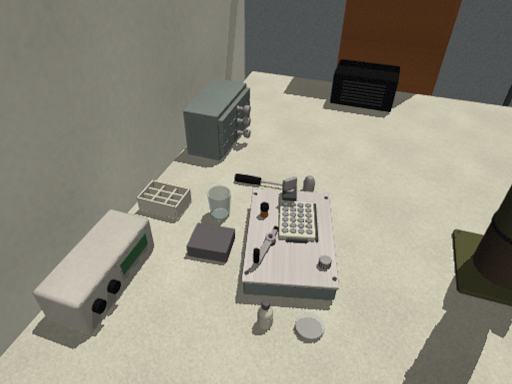

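View pics/top0.png

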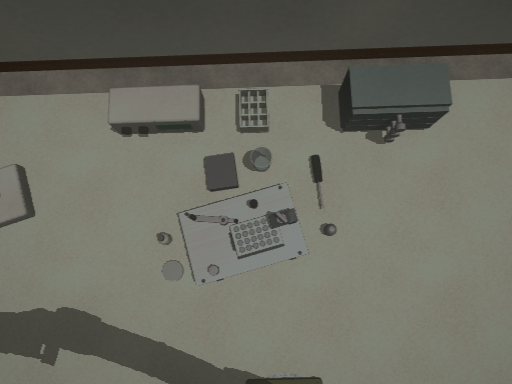

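```bash
python3 - <<'E'
import cv2, numpy as np
p=np.load("top0.npz")["p"][175:290,170:320,::-1]; cv2.imwrite("pics/topc.png",cv2.resize(p,None,fx=5.2,fy=5.2,interpolation=cv2.INTER_CUBIC))
p=np.load("side0.npz")["p"][170:300,235:345,::-1]; cv2.imwrite("pics/sidec.png",cv2.resize(p,None,fx=4.6,fy=4.6,interpolation=cv2.INTER_CUBIC))
E
```

```text
(no output)
```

View pics/topc.png

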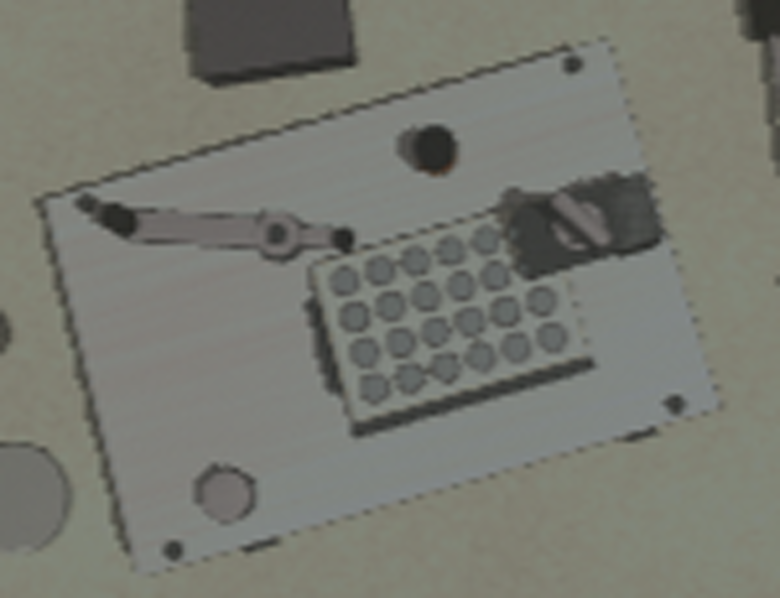

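View pics/sidec.png

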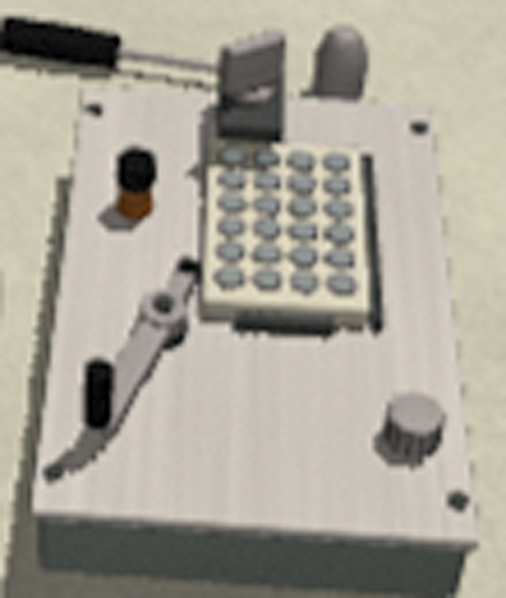

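```bash
cat > h.py <<'E'
import numpy as np
from plant import r, eyes
def ray(n,u,v,z):
    m=eyes.camera_model(n); T=m["pose"]
    d=T[:3,:3]@np.array([(u-m["cx"])/m["fx"],-(v-m["cy"])/m["fy"],-1]); o=T[:3,3]
    return o+d*(z-o[2])/d[2]
def crop(n,uo,vo,f): return lambda u,v,z: ray(n,uo+(u+.5)/f-.5,vo+(v+.5)/f-.5,z)
E
python3 - <<'E'
from h import *
np.set_printoptions(precision=4,suppress=True)
t=crop("top",170,175,5.2); s=crop("side",235,170,4.6)
C=[t(*c,.06) for c in [(38,198),(608,38),(720,408),(143,575)]]
for c in C: print(c)
print([np.linalg.norm(C[i]-C[(i+1)%4]) for i in range(4)])
S=[s(*c,.06) for c in [(82,82),(437,100),(475,545),(35,515)]]
print("side corners",S)
print("pivot",t(277,234,.08),s(163,303,.08))
print("post top",t(117,218,.112),s(98,366,.112))
print("knob",t(226,493,.08),s(415,415,.08))
print("paddle ends",t(558,193,.136),t(605,240,.136))
print("vial",t(435,148,.096),s(136,160,.096))
# stage frame fit
O=np.mean(C,axis=0); 
a=np.array([(102.5,157.5),(102.5,-157.5),(-102.5,-157.5),(-102.5,157.5)])/1e3
A=a-a.mean(0);B=np.array(C)[:,:2];B0=B-B.mean(0)
H=A.T@B0;U,_,V=np.linalg.svd(H);R=V.T@np.diag([1,np.linalg.det(V.T@U.T)])@U.T
print("stage",B.mean(0),np.arctan2(R[1,0],R[0,0]),B0-A@R.T)
for n,q in dict(pivot=(62,45),screw=(20,-105),knob=(-60,105),plate=(0,-30)).items(): print(n,B.mean(0)+R@np.array(q)/1e3)
E
```

```text
[0.5527 0.281  0.06  ]
[ 0.6299 -0.026   0.06  ]
[ 0.4319 -0.0759  0.06  ]
[0.3554 0.2248 0.06  ]
[np.float64(0.3165741188121842), np.float64(0.20422460147763238), np.float64(0.31027233529758474), np.float64(0.20521120824773262)]
side corners [array([ 0.6314, -0.027 ,  0.06  ]), array([ 0.4292, -0.0807,  0.06  ]), array([0.3559, 0.2309, 0.06  ]), array([0.5486, 0.2813, 0.06  ])]
pivot [0.5273 0.1513 0.08  ] [0.5277 0.1514 0.08  ]
post top [0.5342 0.2288 0.112 ] [0.5361 0.2304 0.112 ]
knob [0.3959 0.1789 0.08  ] [0.3949 0.1821 0.08  ]
paddle ends [0.537  0.0064 0.136 ] [ 0.5131 -0.0157  0.136 ]
vial [0.5675 0.0675 0.096 ] [0.5682 0.0696 0.096 ]
stage [0.4925 0.1009] 0.2520825872835673 [[ 0.0003  0.0019]
 [-0.0011 -0.    ]
 [-0.0006  0.0012]
 [ 0.0014 -0.0031]]
pivot [0.5413 0.16  ]
screw [0.538  0.0042]
knob [0.4082 0.1877]
plate [0.4999 0.0719]
```

```bash
python3 - <<'E'
import cv2, numpy as np
a=np.load("top0.npz")["p"][200:240,260:305,::-1]; b=np.load("side0.npz")["p"][170:210,275:320,::-1]
im=np.hstack([cv2.resize(x,None,fx=8.8,fy=8.8,interpolation=cv2.INTER_CUBIC) for x in(a,b)]); im=cv2.convertScaleAbs(im,alpha=1.5)
cv2.imwrite("pics/pad.png",im); print(im.shape)
E
cat >> h.py <<'E'
from scipy.spatial.transform import Rotation as Ro
def go(pos,ydeg,grasp=True):
    "deltas to bring grasp point (or TCP) to pos, pointing down, tool y at ydeg"
    s=r.get_state(); R=Ro.from_quat(s["eef_rot"]); p=np.array(pos,float)
    if grasp: p[2]+=.006
    y=np.array([np.cos(np.radians(ydeg)),np.sin(np.radians(ydeg)),0]); z=np.array([0,0,-1.]); x=np.cross(y,z)
    T=Ro.from_matrix(np.c_[x,y,z])
    print("yaw now",np.degrees(np.arctan2(*R.as_matrix()[1::-1,1])).round(1),"q",s["q"].round(2),"clock",s["clock"],"tcp",s["tool_pos"].round(4),"op",round(s["opening"]*88.1,1))
    print("d",(R.inv().apply(p-s["tool_pos"])/.06).round(3),"a",(np.degrees((R.inv()*T).as_rotvec())/6).round(2))
E
python3 -c "
from h import *
go([.535,.2297,.18],14)"
```

```text
(352, 792, 3)
yaw now 76.0 q [-1.29  0.69 -0.19  1.57  0.16  0.9  -0.22] clock 0.1 tcp [0.1508 0.606  0.263 ] op 88.2
d [-7.728 -4.539  1.291] a [-1.000e-02  1.000e-02  1.034e+01]
```

View pics/pad.png

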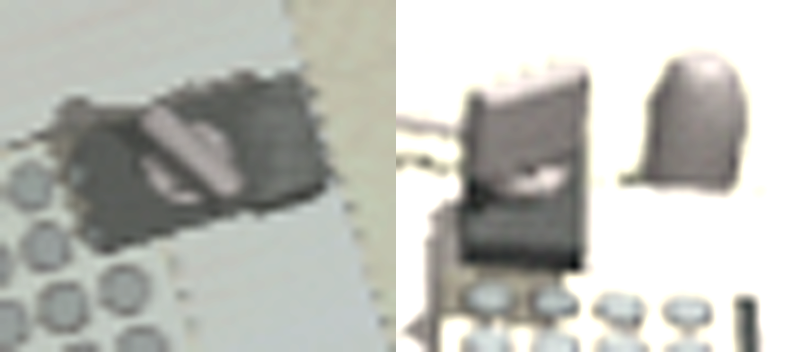

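Call:
servo_tool:
  deltas:
    - {"dx":-0.8,"dy":-0.5,"dz":0,"az":1.2,"hand":50}
    - {"dx":-1.7,"dy":-1.0,"dz":0.1,"az":2.5,"hand":50}
    - {"dx":-2.6,"dy":-1.5,"dz":0.2,"az":3.8,"hand":50}
    - {"dx":-3.5,"dy":-2.0,"dz":0.4,"az":5,"hand":50}
    - {"dx":-4.4,"dy":-2.6,"dz":0.6,"az":6.3,"hand":50}
    - {"dx":-5.3,"dy":-3.1,"dz":0.8,"az":7.6,"hand":50}
    - {"dx":-6.2,"dy":-3.6,"dz":1.0,"az":9,"hand":50}
    - {"dx":-7.1,"dy":-4.2,"dz":1.2,"az":10.2,"hand":50}
    - {"dx":-7.73,"dy":-4.54,"dz":1.3,"az":10.3,"hand":50}
    - {"dx":-7.73,"dy":-4.54,"dz":1.3,"az":10.3,"hand":50}

```text
schema error: expected keys dx, dy, dz, ax, ay, az, hand
```

```bash
python3 - <<'E'
from h import *
import cv2
go([.535,.2297,.101],14)
for n in("side","top"):
    p,d=eyes.snapshot(n); cv2.imwrite(f"pics/{n}1.png",p[:,:,::-1])
    p=p[170:300,210:360] if n=="side" else p[160:290,160:320]
    cv2.imwrite(f"pics/{n}1c.png",cv2.resize(p[:,:,::-1],None,fx=4.5,fy=4.5,interpolation=cv2.INTER_CUBIC))
E
```

```text
yaw now 76.0 q [-1.29  0.69 -0.19  1.57  0.16  0.9  -0.22] clock 0.1 tcp [0.1508 0.606  0.263 ] op 88.2
d [-7.728 -4.536  2.608] a [-1.000e-02  1.000e-02  1.034e+01]
```

Call:
servo_tool:
  deltas:
    - {"dx":-0.8,"dy":-0.5,"dz":0,"ax":0,"ay":0,"az":1.2,"hand":50}
    - {"dx":-1.7,"dy":-1.0,"dz":0.1,"ax":0,"ay":0,"az":2.5,"hand":50}
    - {"dx":-2.6,"dy":-1.5,"dz":0.2,"ax":0,"ay":0,"az":3.8,"hand":50}
    - {"dx":-3.5,"dy":-2.0,"dz":0.4,"ax":0,"ay":0,"az":5,"hand":50}
    - {"dx":-4.4,"dy":-2.6,"dz":0.6,"ax":0,"ay":0,"az":6.3,"hand":50}
    - {"dx":-5.3,"dy":-3.1,"dz":0.8,"ax":0,"ay":0,"az":7.6,"hand":50}
    - {"dx":-6.2,"dy":-3.6,"dz":1.0,"ax":0,"ay":0,"az":9,"hand":50}
    - {"dx":-7.1,"dy":-4.2,"dz":1.2,"ax":0,"ay":0,"az":10.2,"hand":50}
    - {"dx":-7.73,"dy":-4.54,"dz":1.3,"ax":0,"ay":0,"az":10.3,"hand":50}
    - {"dx":-7.73,"dy":-4.54,"dz":1.3,"ax":0,"ay":0,"az":10.3,"hand":50}

```text
clock: 1.45
tool_pos: [0.5384, 0.2249, 0.1851]
eef_rot: [0.617, 0.787, -0.001, 0.002]
contact_force: [-0.4, 0.6, -0.2]
opening: 0.567
```

```bash
cat > look.py <<'E'
from h import *
import cv2,sys
def look(k):
  for n in("side","top"):
    p,d=eyes.snapshot(n)
    p=p[150:280,210:370] if n=="side" else p[160:290,160:320]
    cv2.imwrite(f"pics/{n}{k}.png",cv2.resize(p[:,:,::-1],None,fx=4.5,fy=4.5,interpolation=cv2.INTER_CUBIC))
E
python3 - <<'E'
from look import *
go([.535,.2297,.101],14); look(2)
E
```

```text
yaw now 13.7 q [-0.5   0.74  0.03  1.78 -0.03  0.63 -0.21] clock 1.45 tcp [0.5384 0.2249 0.1851] op 49.9
d [ 0.096 -0.037  1.301] a [ 0.01  0.03 -0.04]
```

View pics/side2.png

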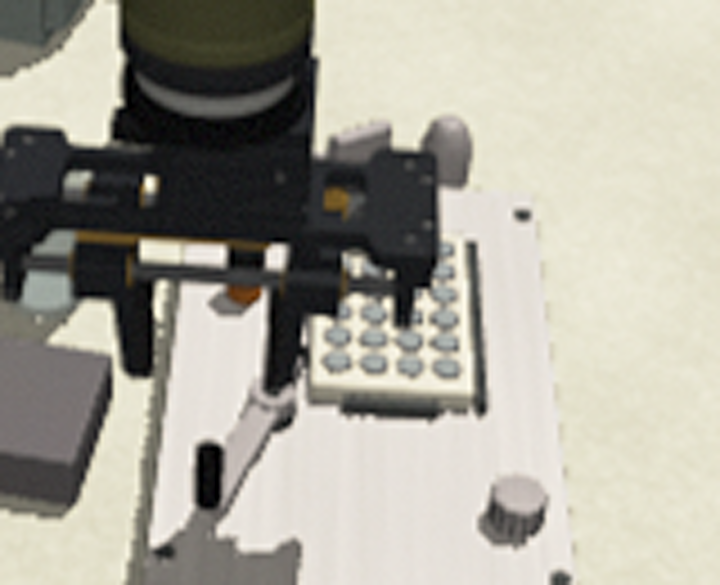

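View pics/top2.png

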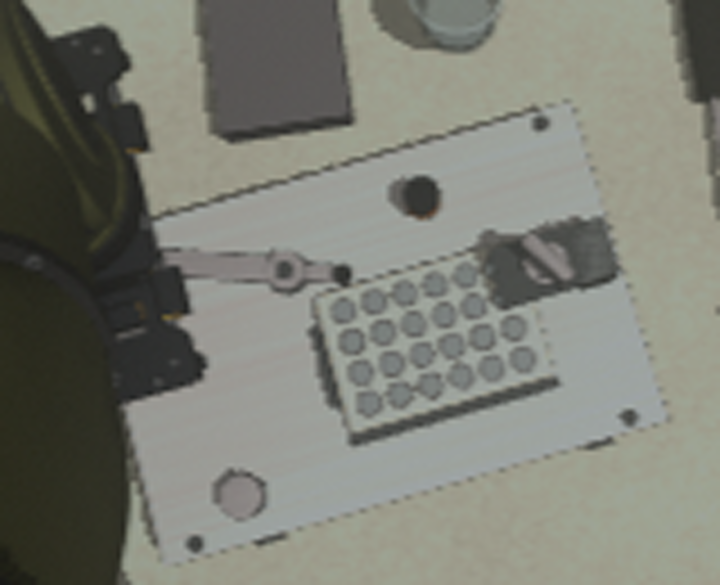

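Call:
servo_tool:
  deltas:
    - {"dx":0.08,"dy":-0.03,"dz":0.4,"ax":0,"ay":0,"az":0,"hand":50}
    - {"dx":0.08,"dy":-0.03,"dz":0.8,"ax":0,"ay":0,"az":0,"hand":50}
    - {"dx":0.08,"dy":-0.03,"dz":1.1,"ax":0,"ay":0,"az":0,"hand":50}
    - {"dx":0.08,"dy":-0.03,"dz":1.2,"ax":0,"ay":0,"az":0,"hand":50}
    - {"dx":0.08,"dy":-0.03,"dz":1.2,"ax":0,"ay":0,"az":0,"hand":50}

```text
clock: 2.17
tool_pos: [0.5321, 0.2349, 0.1137]
eef_rot: [0.614, 0.789, -0.0, -0.0]
contact_force: [-0.3, 0.2, 0.4]
opening: 0.564
```

```bash
python3 - <<'E'
from look import *
go([.535,.2297,.101],14); look(3)
E
```

```text
yaw now 14.3 q [-0.51  0.85  0.02  1.82 -0.03  0.48 -0.21] clock 2.175 tcp [0.5321 0.2349 0.1137] op 49.7
d [-0.095  0.026  0.112] a [-0.   -0.    0.04]
```

View pics/side3.png

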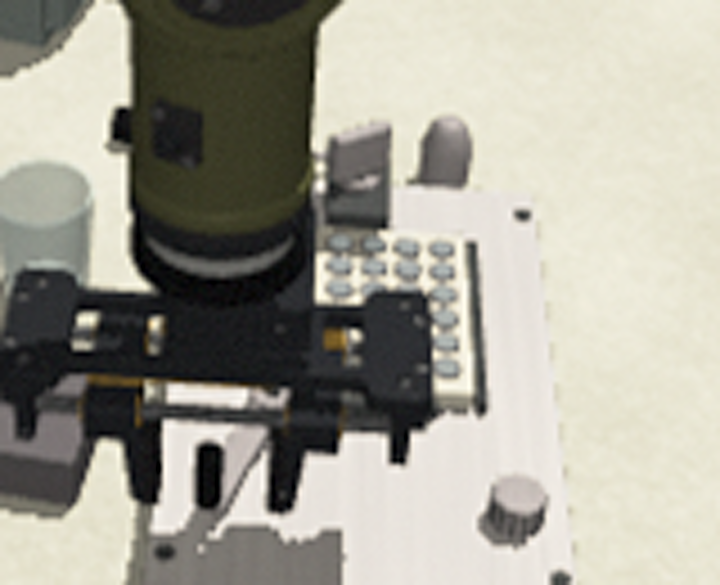

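Call:
servo_tool:
  deltas:
    - {"dx":-0.09,"dy":0.03,"dz":0.05,"ax":0,"ay":0,"az":0,"hand":50}
    - {"dx":-0.09,"dy":0.03,"dz":0.1,"ax":0,"ay":0,"az":0,"hand":30}
    - {"dx":-0.09,"dy":0.03,"dz":0.1,"ax":0,"ay":0,"az":0,"hand":20}
    - {"dx":-0.09,"dy":0.03,"dz":0.1,"ax":0,"ay":0,"az":0,"hand":8}
    - {"dx":-0.09,"dy":0.03,"dz":0.1,"ax":0,"ay":0,"az":0,"hand":5}
    - {"dx":-0.09,"dy":0.03,"dz":0.1,"ax":0,"ay":0,"az":0,"hand":5}
    - {"dx":-0.09,"dy":0.03,"dz":0.1,"ax":0,"ay":0,"az":0,"hand":5}
  newtons: 30

```text
clock: 3.15
tool_pos: [0.5359, 0.23, 0.1078]
eef_rot: [0.614, 0.789, 0.001, 0.0]
contact_force: [2.3, 0.2, -1.9]
opening: 0.146
```

```bash
python3 - <<'E'
from look import *
go([.535,.2297,.101],14); look(4)
E
```

```text
yaw now 14.2 q [-0.5   0.86  0.02  1.82 -0.03  0.47 -0.21] clock 3.15 tcp [0.5359 0.23   0.1078] op 12.9
d [-0.002 -0.016  0.013] a [ 0.01 -0.    0.04]
```

View pics/side4.png

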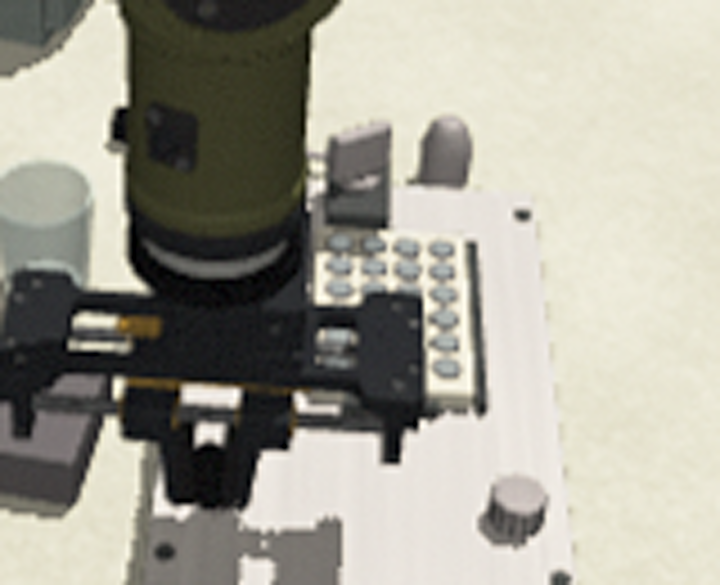

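```bash
python3 - <<'E'
from h import *
s=r.get_state(); R=Ro.from_quat(s["eef_rot"]); P=np.array([.5275,.1513]); p0=np.array([.5355,.2305]); a0=np.arctan2(*(p0-P)[::-1]);rho=.08
print(np.degrees(a0),np.linalg.norm(p0-P))
for t in [.1,.2,.3,.4,.5,.6,.7,.75]:
    v=np.array([*(rho*(np.array([np.cos(a0+t)-np.cos(a0),np.sin(a0+t)-np.sin(a0)]))),0])
    print(t,(R.inv().apply(v)/.06).round(3)[:2],"az",round(-np.degrees(t)/6,2))
E
```

```text
84.23211110208587 0.07960301501827681
0.1 [ 0.039 -0.127] az -0.95
0.2 [ 0.066 -0.258] az -1.91
0.3 [ 0.079 -0.391] az -2.86
0.4 [ 0.079 -0.524] az -3.82
0.5 [ 0.065 -0.656] az -4.77
0.6 [ 0.039 -0.787] az -5.73
0.7 [-0.001 -0.914] az -6.68
0.75 [-0.025 -0.976] az -7.16
```

Call:
servo_tool:
  deltas:
    - {"dx":0.02,"dy":-0.06,"dz":0,"ax":0,"ay":0,"az":-0.5,"hand":5}
    - {"dx":0.04,"dy":-0.13,"dz":0,"ax":0,"ay":0,"az":-0.95,"hand":5}
    - {"dx":0.055,"dy":-0.19,"dz":0,"ax":0,"ay":0,"az":-1.4,"hand":5}
    - {"dx":0.066,"dy":-0.26,"dz":0,"ax":0,"ay":0,"az":-1.9,"hand":5}
    - {"dx":0.074,"dy":-0.325,"dz":0,"ax":0,"ay":0,"az":-2.4,"hand":5}
    - {"dx":0.079,"dy":-0.39,"dz":0,"ax":0,"ay":0,"az":-2.9,"hand":5}
    - {"dx":0.079,"dy":-0.455,"dz":0,"ax":0,"ay":0,"az":-3.35,"hand":5}
    - {"dx":0.079,"dy":-0.52,"dz":0,"ax":0,"ay":0,"az":-3.8,"hand":5}
  newtons: 40

```text
clock: 4.25
tool_pos: [0.5042, 0.2267, 0.1078]
eef_rot: [0.445, 0.896, 0.0, 0.0]
contact_force: [4.5, 1.0, -1.8]
opening: 0.142
```

```bash
cat >> h.py <<'E'
def lev():
    s=r.get_state(); P=np.array([.5275,.1513]); p=s["tool_pos"][:2]-P
    print("lever est",np.arctan2(p[1],p[0])-np.radians(84.2),"rad",np.linalg.norm(p),"tcp",s["tool_pos"],"F",s["contact_force"].round(1),"op",s["opening"]*88.1,"t",s["clock"])
E
python3 - <<'E'
from look import *
lev(); look(5)
E
```

```text
lever est 0.4005102876124391 rad 0.07890494697903731 tcp [0.50423618 0.22669752 0.1078322 ] F [ 4.5  1.  -1.8] op 12.475555901692216 t 4.25
```

View pics/side5.png

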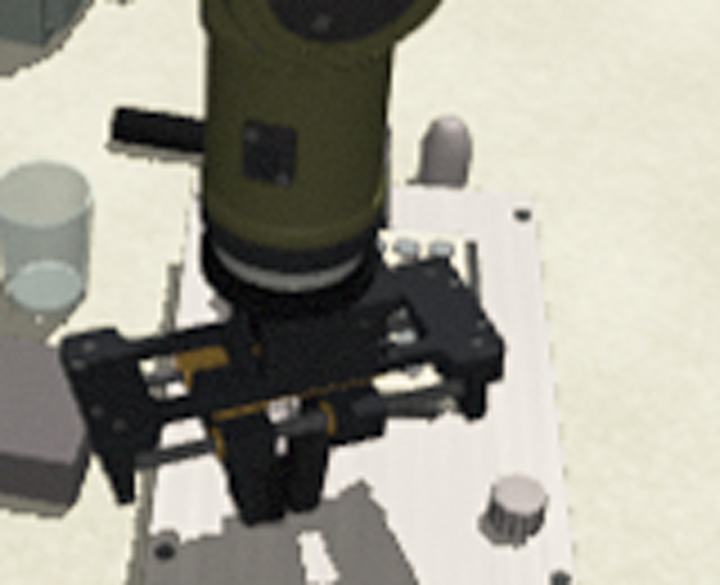

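Call:
servo_tool:
  deltas:
    - {"dx":0.02,"dy":-0.06,"dz":0,"ax":0,"ay":0,"az":-0.5,"hand":5}
    - {"dx":0.04,"dy":-0.13,"dz":0,"ax":0,"ay":0,"az":-0.95,"hand":5}
    - {"dx":0.055,"dy":-0.19,"dz":0,"ax":0,"ay":0,"az":-1.4,"hand":5}
    - {"dx":0.066,"dy":-0.26,"dz":0,"ax":0,"ay":0,"az":-1.9,"hand":5}
    - {"dx":0.074,"dy":-0.325,"dz":0,"ax":0,"ay":0,"az":-2.4,"hand":5}
    - {"dx":0.079,"dy":-0.38,"dz":0,"ax":0,"ay":0,"az":-2.8,"hand":5}
    - {"dx":0.079,"dy":-0.4,"dz":0,"ax":0,"ay":0,"az":-2.95,"hand":5}
    - {"dx":0.079,"dy":-0.4,"dz":0,"ax":0,"ay":0,"az":-2.95,"hand":5}
  newtons: 40

```text
clock: 5.35
tool_pos: [0.4831, 0.2165, 0.1079]
eef_rot: [0.303, 0.953, 0.001, 0.001]
contact_force: [6.0, 2.2, -4.8]
opening: 0.146
```

```bash
python3 - <<'E'
from look import *
lev(); look(6)
E
```

```text
lever est 0.6995170757982114 rad 0.07886903223467462 tcp [0.4830787  0.21646957 0.10786246] F [ 6.   2.2 -4.8] op 12.873589680284038 t 5.35
```

View pics/side6.png

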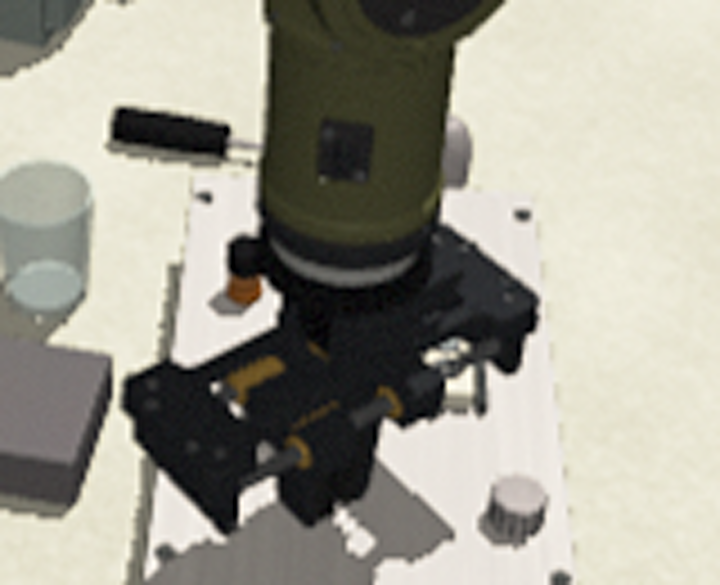

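Call:
servo_tool:
  deltas:
    - {"dx":0.01,"dy":-0.03,"dz":0,"ax":0,"ay":0,"az":-0.1,"hand":5}
    - {"dx":0.01,"dy":-0.05,"dz":0,"ax":0,"ay":0,"az":-0.2,"hand":5}
    - {"dx":0.01,"dy":-0.05,"dz":0,"ax":0,"ay":0,"az":-0.2,"hand":5}

```text
clock: 5.82
tool_pos: [0.4823, 0.2159, 0.1079]
eef_rot: [0.293, 0.956, 0.003, 0.002]
contact_force: [9.0, 5.1, -7.9]
opening: 0.144
```

```bash
python3 - <<'E'
from look import *
lev()
s=r.get_state(); R=Ro.from_quat(s["eef_rot"]); P=np.array([.5275,.1513]); a0=np.radians(84.2);rho=.0792
p=s["tool_pos"][:2]
for t in [.6,.5,.4,.3,.2,.1,0,-.02]:
    q=P+rho*np.array([np.cos(a0+t),np.sin(a0+t)])
    print(t,(R.inv().apply([*(q-p),0])/.06).round(3)[:2])
E
```

```text
lever est 0.7116126582511075 rad 0.07883482343249677 tcp [0.48231331 0.21589948 0.10790858] F [ 9.   5.1 -7.9] op 12.645816322820272 t 5.825
0.6 [-0.055  0.136]
0.5 [-0.121  0.25 ]
0.4 [-0.199  0.357]
0.3 [-0.286  0.456]
0.2 [-0.384  0.545]
0.1 [-0.489  0.624]
0 [-0.602  0.692]
-0.02 [-0.626  0.704]
```

Call:
servo_tool:
  deltas:
    - {"dx":-0.025,"dy":0.09,"dz":0,"ax":0,"ay":0,"az":0.5,"hand":5}
    - {"dx":-0.045,"dy":0.14,"dz":0,"ax":0,"ay":0,"az":0.9,"hand":5}
    - {"dx":-0.067,"dy":0.19,"dz":0,"ax":0,"ay":0,"az":1.25,"hand":5}
    - {"dx":-0.094,"dy":0.235,"dz":0,"ax":0,"ay":0,"az":1.65,"hand":5}
    - {"dx":-0.121,"dy":0.28,"dz":0,"ax":0,"ay":0,"az":2.0,"hand":5}
    - {"dx":-0.151,"dy":0.323,"dz":0,"ax":0,"ay":0,"az":2.4,"hand":5}
    - {"dx":-0.183,"dy":0.366,"dz":0,"ax":0,"ay":0,"az":2.8,"hand":5}
    - {"dx":-0.216,"dy":0.407,"dz":0,"ax":0,"ay":0,"az":3.15,"hand":5}
    - {"dx":-0.25,"dy":0.447,"dz":0,"ax":0,"ay":0,"az":3.55,"hand":5}
    - {"dx":-0.286,"dy":0.486,"dz":0,"ax":0,"ay":0,"az":3.9,"hand":5}

```text
clock: 7.08
tool_pos: [0.5104, 0.2284, 0.1078]
eef_rot: [0.482, 0.876, -0.0, -0.0]
contact_force: [3.1, 1.6, -1.8]
opening: 0.142
```

```bash
python3 - <<'E'
from look import *
lev()
s=r.get_state(); R=Ro.from_quat(s["eef_rot"]); P=np.array([.5275,.1513]); a0=np.radians(84.2);rho=.0792
p=s["tool_pos"][:2]; print(s["eef_rot"])
for t in [.3,.25,.2,.15,.1,.05,0,-.02]:
    q=P+rho*np.array([np.cos(a0+t),np.sin(a0+t)])
    print(t,(R.inv().apply([*(q-p),0])/.06).round(3)[:2])
E
```

```text
lever est 0.32019241571505064 rad 0.07894474501198276 tcp [0.5103518  0.22835979 0.1077727 ] F [ 3.1  1.6 -1.8] op 12.525808412236408 t 7.075
[ 4.81634247e-01  8.76372323e-01 -3.98841514e-05 -3.62331504e-05]
0.3 [-0.005  0.026]
0.25 [-0.031  0.087]
0.2 [-0.059  0.147]
0.15 [-0.09   0.205]
0.1 [-0.124  0.262]
0.05 [-0.161  0.317]
0 [-0.2    0.369]
-0.02 [-0.217  0.39 ]
```

Call:
servo_tool:
  deltas:
    - {"dx":-0.02,"dy":0.05,"dz":0,"ax":0,"ay":0,"az":0.4,"hand":5}
    - {"dx":-0.042,"dy":0.097,"dz":0,"ax":0,"ay":0,"az":0.75,"hand":5}
    - {"dx":-0.066,"dy":0.144,"dz":0,"ax":0,"ay":0,"az":1.15,"hand":5}
    - {"dx":-0.092,"dy":0.19,"dz":0,"ax":0,"ay":0,"az":1.5,"hand":5}
    - {"dx":-0.119,"dy":0.236,"dz":0,"ax":0,"ay":0,"az":1.9,"hand":5}
    - {"dx":-0.15,"dy":0.28,"dz":0,"ax":0,"ay":0,"az":2.3,"hand":5}
    - {"dx":-0.172,"dy":0.312,"dz":0,"ax":0,"ay":0,"az":2.6,"hand":5}
    - {"dx":-0.195,"dy":0.343,"dz":0,"ax":0,"ay":0,"az":2.85,"hand":5}
    - {"dx":-0.205,"dy":0.355,"dz":0,"ax":0,"ay":0,"az":3,"hand":5}
    - {"dx":-0.205,"dy":0.355,"dz":0,"ax":0,"ay":0,"az":3,"hand":5}

```text
clock: 8.32
tool_pos: [0.5349, 0.2301, 0.1078]
eef_rot: [0.612, 0.791, 0.0, -0.0]
contact_force: [2.5, 4.8, 0.9]
opening: 0.147
```

```bash
python3 - <<'E'
from look import *
lev();look(7)
E
```

```text
lever est 0.006986967772867114 rad 0.07913992265887433 tcp [0.53494728 0.23008874 0.10778513] F [2.5 4.8 0.9] op 12.917058081012751 t 8.325
```

View pics/side7.png

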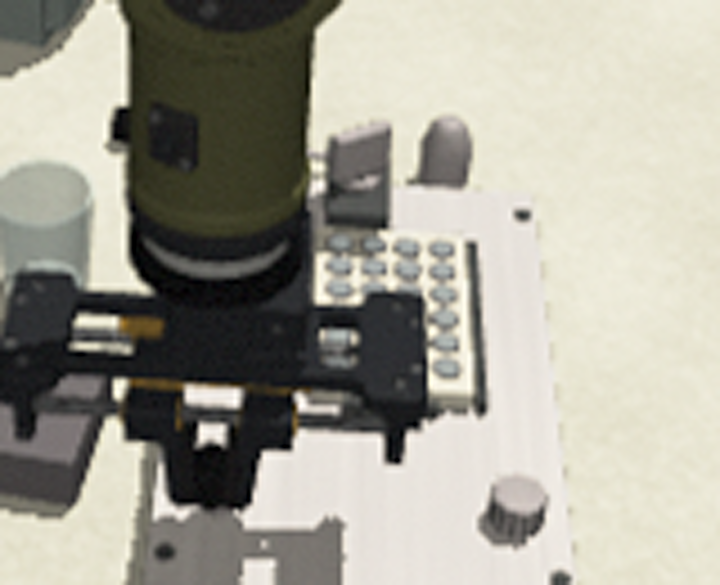

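Call:
servo_tool:
  deltas:
    - {"dx":0,"dy":0.02,"dz":0,"ax":0,"ay":0,"az":0,"hand":5}
    - {"dx":0,"dy":0.025,"dz":0,"ax":0,"ay":0,"az":0,"hand":5}
    - {"dx":0,"dy":0.025,"dz":0,"ax":0,"ay":0,"az":0,"hand":5}
    - {"dx":0,"dy":0.025,"dz":0,"ax":0,"ay":0,"az":0,"hand":14}
    - {"dx":0,"dy":0.025,"dz":0,"ax":0,"ay":0,"az":0,"hand":15}
    - {"dx":0,"dy":0.025,"dz":0,"ax":0,"ay":0,"az":0,"hand":17}
    - {"dx":0,"dy":0.025,"dz":0,"ax":0,"ay":0,"az":0,"hand":20}
    - {"dx":0,"dy":0.025,"dz":0,"ax":0,"ay":0,"az":0,"hand":30}
    - {"dx":0,"dy":0.025,"dz":0,"ax":0,"ay":0,"az":0,"hand":42}
    - {"dx":0,"dy":0.025,"dz":0,"ax":0,"ay":0,"az":0,"hand":42}

```text
clock: 9.68
tool_pos: [0.5362, 0.2298, 0.1077]
eef_rot: [0.612, 0.791, -0.0, -0.0]
contact_force: [-0.4, -0.1, 0.1]
opening: 0.474
```

Call:
servo_tool:
  deltas:
    - {"dx":0,"dy":0,"dz":-0.4,"ax":0,"ay":0,"az":0,"hand":42}
    - {"dx":0,"dy":0,"dz":-1.0,"ax":0,"ay":0,"az":0,"hand":42}
    - {"dx":0,"dy":0,"dz":-1.5,"ax":0,"ay":0,"az":0,"hand":42}
    - {"dx":0,"dy":0,"dz":-1.5,"ax":0,"ay":0,"az":0,"hand":42}

```text
clock: 10.18
tool_pos: [0.5376, 0.2304, 0.1999]
eef_rot: [0.612, 0.791, 0.002, 0.001]
contact_force: [-0.4, 0.4, -0.0]
opening: 0.476
```

```bash
python3 - <<'E'
from look import *
go([.525,-.0045,.17],133);go([.525,-.0045,.17],-47);look(8)
E
```

```text
yaw now 14.5 q [-0.5   0.72  0.03  1.76 -0.03  0.66 -0.2 ] clock 10.175 tcp [0.5376 0.2304 0.1999] op 41.9
d [-3.737 -1.187  0.39 ] a [  0.04   0.04 -19.75]
yaw now 14.5 q [-0.5   0.72  0.03  1.76 -0.03  0.66 -0.2 ] clock 10.175 tcp [0.5376 0.2304 0.1999] op 41.9
d [-3.737 -1.187  0.39 ] a [ 0.04 -0.03 10.25]
```

View pics/side8.png

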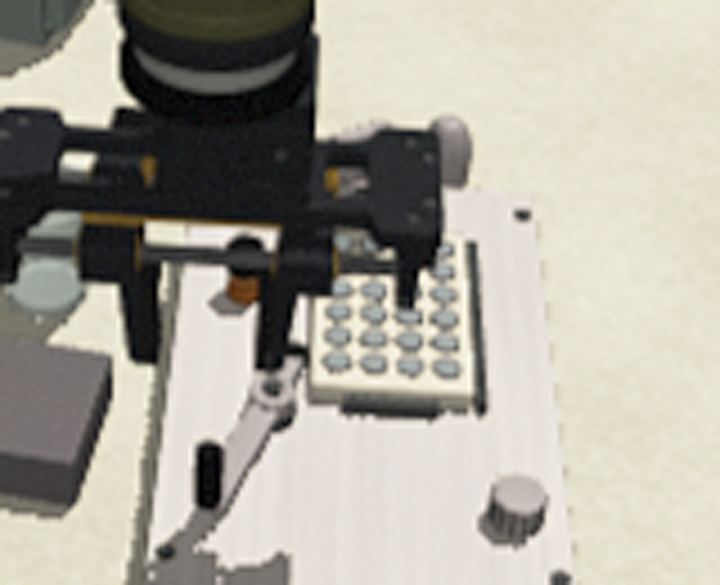

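View pics/top8.png

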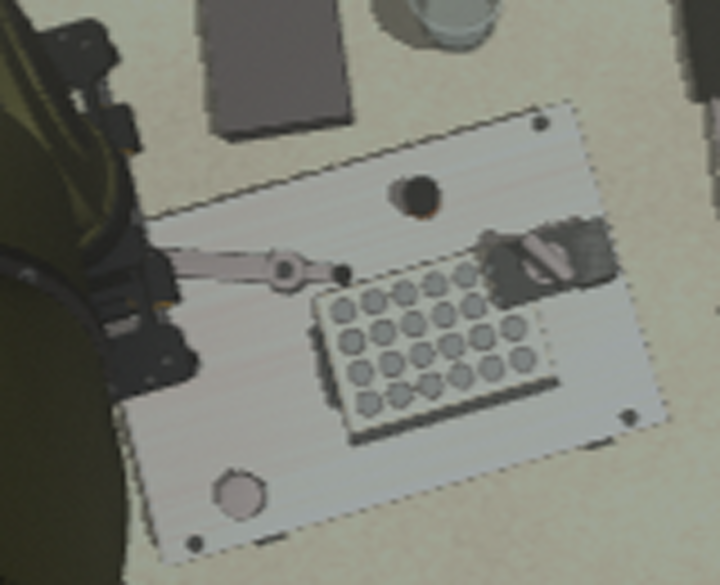

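Call:
servo_tool:
  deltas:
    - {"dx":-0.6,"dy":-0.2,"dz":0,"ax":0,"ay":0,"az":0.5,"hand":42}
    - {"dx":-1.4,"dy":-0.45,"dz":0,"ax":0,"ay":0,"az":1.5,"hand":42}
    - {"dx":-2.2,"dy":-0.7,"dz":0,"ax":0,"ay":0,"az":2.8,"hand":42}
    - {"dx":-3.0,"dy":-0.95,"dz":0,"ax":0,"ay":0,"az":4,"hand":42}
    - {"dx":-3.7,"dy":-1.19,"dz":0.1,"ax":0,"ay":0,"az":5,"hand":42}
    - {"dx":-3.74,"dy":-1.19,"dz":0.2,"ax":0,"ay":0,"az":6,"hand":42}

```text
clock: 11.02
tool_pos: [0.522, -0.0103, 0.1845]
eef_rot: [0.829, 0.559, -0.002, 0.0]
contact_force: [0.2, 0.9, -0.2]
opening: 0.478
```

```bash
python3 - <<'E'
from look import *
go([.525,-.0045,.17],133);go([.525,-.0045,.17],-47)
E
```

```text
yaw now -22.1 q [-0.16  0.68  0.14  1.96 -0.18  0.51 -0.27] clock 11.025 tcp [ 0.522  -0.0103  0.1845] op 42.1
d [0.108 0.011 0.141] a [-5.000e-02 -1.000e-02 -2.585e+01]
yaw now -22.1 q [-0.16  0.68  0.14  1.96 -0.18  0.51 -0.27] clock 11.025 tcp [ 0.522  -0.0103  0.1845] op 42.1
d [0.108 0.011 0.141] a [-0.01  0.04  4.15]
```

Call:
servo_tool:
  deltas:
    - {"dx":0,"dy":0,"dz":0,"ax":0,"ay":0,"az":-1.6,"hand":42}
    - {"dx":0,"dy":0,"dz":0,"ax":0,"ay":0,"az":-3.2,"hand":42}
    - {"dx":0,"dy":0,"dz":0,"ax":0,"ay":0,"az":-4.8,"hand":42}
    - {"dx":0,"dy":0,"dz":0,"ax":0,"ay":0,"az":-6.4,"hand":42}
    - {"dx":0,"dy":0,"dz":0,"ax":0,"ay":0,"az":-8,"hand":42}
    - {"dx":0,"dy":0,"dz":0,"ax":0,"ay":0,"az":-9.6,"hand":42}
    - {"dx":0,"dy":0,"dz":0,"ax":0,"ay":0,"az":-11.2,"hand":42}
    - {"dx":0,"dy":0,"dz":0,"ax":0,"ay":0,"az":-12.8,"hand":42}
    - {"dx":0,"dy":0,"dz":0,"ax":0,"ay":0,"az":-14.4,"hand":42}
    - {"dx":0,"dy":0,"dz":0,"ax":0,"ay":0,"az":-16,"hand":42}

```text
clock: 12.28
tool_pos: [0.5225, -0.0053, 0.1843]
eef_rot: [0.132, 0.991, -0.0, -0.001]
contact_force: [-0.4, -0.5, -1.1]
opening: 0.477
```

```bash
python3 - <<'E'
from look import *
go([.525,-.0045,.17],133)
E
```

```text
yaw now 74.9 q [ 0.12  0.69 -0.33  1.94  0.39  0.57  0.84] clock 12.275 tcp [ 0.5225 -0.0053  0.1843] op 42.0
d [-0.037  0.024  0.139] a [ 0.01 -0.03 -9.69]
```

Call:
servo_tool:
  deltas:
    - {"dx":-0.04,"dy":0.02,"dz":0,"ax":0,"ay":0,"az":-1.6,"hand":42}
    - {"dx":-0.04,"dy":0.02,"dz":0,"ax":0,"ay":0,"az":-3.2,"hand":42}
    - {"dx":-0.04,"dy":0.02,"dz":0,"ax":0,"ay":0,"az":-4.8,"hand":42}
    - {"dx":-0.04,"dy":0.02,"dz":0,"ax":0,"ay":0,"az":-6.4,"hand":42}
    - {"dx":-0.04,"dy":0.02,"dz":0,"ax":0,"ay":0,"az":-8,"hand":42}
    - {"dx":-0.04,"dy":0.02,"dz":0,"ax":0,"ay":0,"az":-9.3,"hand":42}
    - {"dx":-0.04,"dy":0.02,"dz":0,"ax":0,"ay":0,"az":-9.3,"hand":42}
    - {"dx":-0.04,"dy":0.02,"dz":0,"ax":0,"ay":0,"az":-9.3,"hand":42}

```text
clock: 13.28
tool_pos: [0.5256, -0.0048, 0.185]
eef_rot: [-0.344, 0.939, 0.0, -0.001]
contact_force: [0.1, 0.6, -0.2]
opening: 0.481
```

```bash
python3 - <<'E'
from look import *
go([.525,-.0045,.129],133); look(9)
E
```

```text
yaw now 130.2 q [ 0.29  0.74 -0.61  1.93  0.65  0.68  1.55] clock 13.275 tcp [ 0.5256 -0.0048  0.185 ] op 42.4
d [0.004 0.01  0.834] a [ 0.01 -0.01 -0.47]
```

View pics/side9.png

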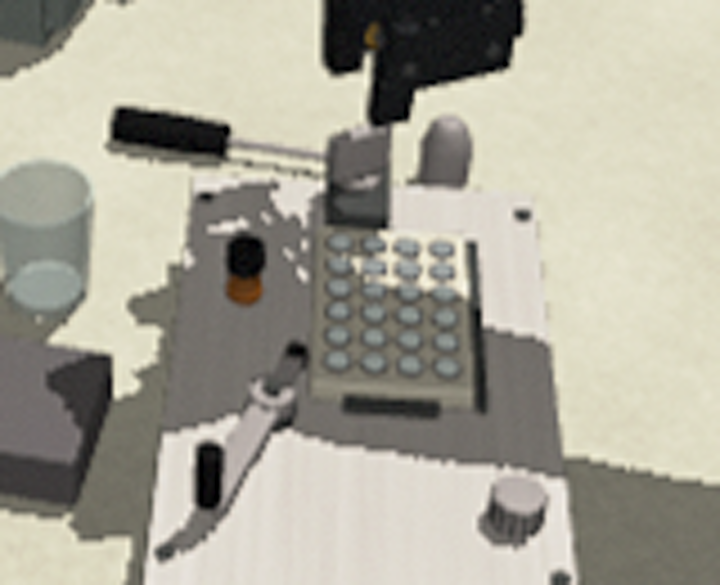

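View pics/top9.png

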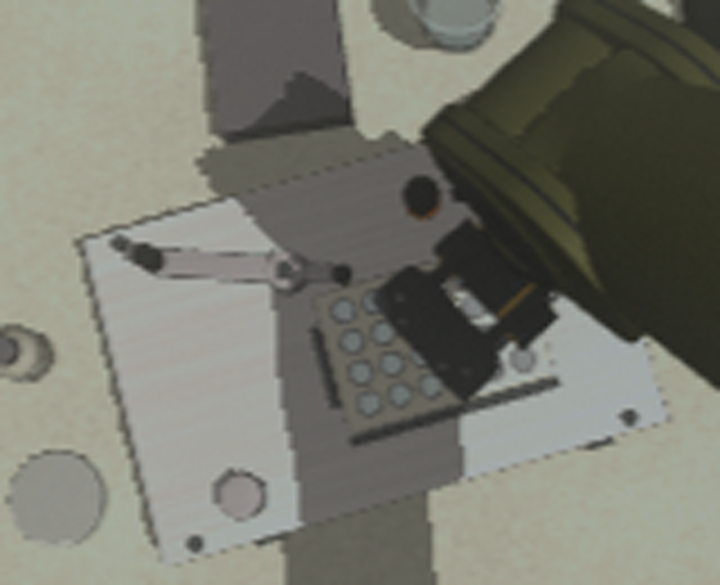

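```bash
python3 - <<'E'
from h import *
print(ray("side",284,180.8,.136),ray("side",296.5,178.5,.136),ray("top",276.5,212,.136),ray("top",286.3,221.8,.136))
E
```

```text
[0.5359798  0.01254745 0.136     ] [ 0.50905854 -0.0070068   0.136     ] [0.53628951 0.00748616 0.136     ] [ 0.51041367 -0.01650029  0.136     ]
```

Call:
servo_tool:
  deltas:
    - {"dx":0,"dy":0.01,"dz":0.3,"ax":0,"ay":0,"az":0,"hand":42}
    - {"dx":0,"dy":0.01,"dz":0.6,"ax":0,"ay":0,"az":0,"hand":42}
    - {"dx":0,"dy":0.01,"dz":0.8,"ax":0,"ay":0,"az":0,"hand":42}
    - {"dx":0,"dy":0.01,"dz":0.84,"ax":0,"ay":0,"az":0,"hand":42}
    - {"dx":0,"dy":0.01,"dz":0.84,"ax":0,"ay":0,"az":0,"hand":42}

```text
clock: 14.0
tool_pos: [0.5259, -0.0042, 0.1355]
eef_rot: [-0.345, 0.939, 0.0, 0.0]
contact_force: [0.4, -0.4, -0.1]
opening: 0.478
```

```bash
python3 - <<'E'
from look import *
go([.5245,-.004,.128],131); look(10); print(r.get_state()["contact_force"])
E
```

```text
yaw now 130.3 q [ 0.24  0.81 -0.53  1.96  0.74  0.57  1.47] clock 14.0 tcp [ 0.5259 -0.0042  0.1355] op 42.1
d [0.016 0.017 0.025] a [-0.    0.   -0.11]
[ 0.53228433  0.42855022 -1.064503  ]
```

View pics/side10.png

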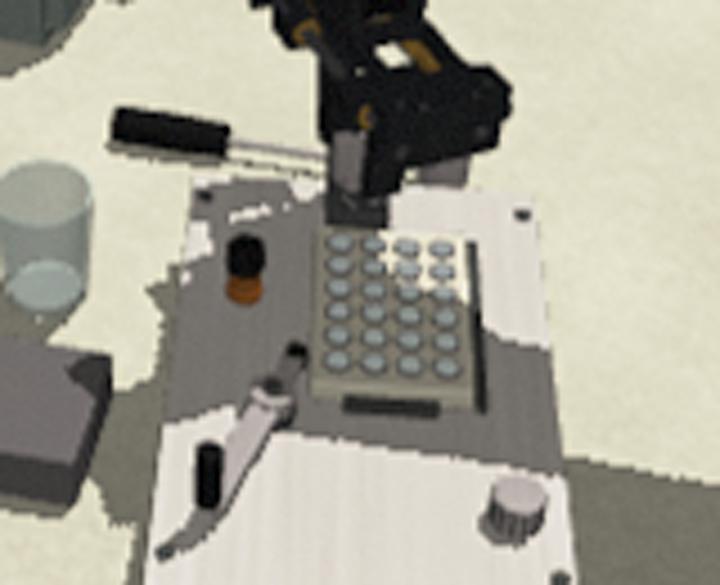

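View pics/top10.png

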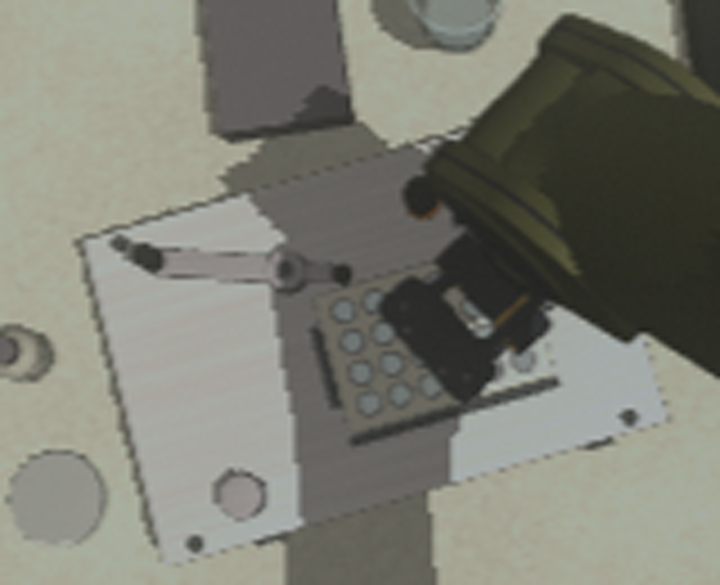

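Call:
servo_tool:
  deltas:
    - {"dx":0.02,"dy":0.02,"dz":0,"ax":0,"ay":0,"az":0,"hand":25}
    - {"dx":0.02,"dy":0.02,"dz":0,"ax":0,"ay":0,"az":0,"hand":14}
    - {"dx":0.02,"dy":0.02,"dz":0,"ax":0,"ay":0,"az":0,"hand":5}
    - {"dx":0.02,"dy":0.02,"dz":0,"ax":0,"ay":0,"az":0,"hand":3}
    - {"dx":0.02,"dy":0.02,"dz":0,"ax":0,"ay":0,"az":0,"hand":3}
    - {"dx":0.02,"dy":0.02,"dz":0,"ax":0,"ay":0,"az":0,"hand":3}
  newtons: 15

```text
clock: 14.85
tool_pos: [0.525, -0.0057, 0.1355]
eef_rot: [-0.344, 0.939, -0.001, 0.0]
contact_force: [2.6, -4.9, 0.4]
opening: 0.112
```

```bash
python3 - <<'E'
from look import *
go([.5245,-.004,.128],131); look(11); s=r.get_state(); print(s["contact_force"],s["moment"],s["opening"]*88.1)
E
```

```text
yaw now 130.3 q [ 0.24  0.81 -0.53  1.97  0.74  0.57  1.47] clock 14.85 tcp [ 0.525  -0.0057  0.1355] op 9.9
d [-0.012  0.027  0.024] a [-0.02 -0.   -0.12]
[ 3.75877224 -4.02075986 -0.03145787] [-0.87513508 -0.68737756  0.09058512] 10.33509548803076
```

View pics/side11.png

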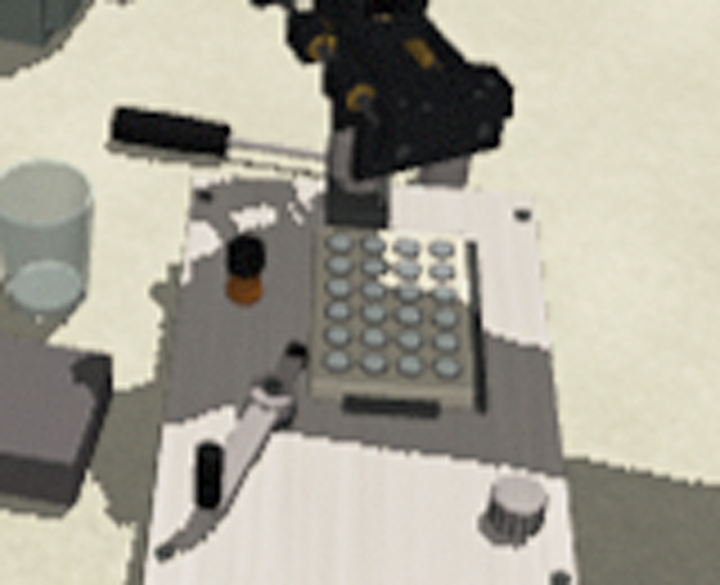

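Call:
servo_tool:
  deltas:
    - {"dx":0,"dy":-0.03,"dz":0,"ax":0,"ay":0,"az":0,"hand":3}
    - {"dx":0,"dy":-0.03,"dz":0,"ax":0,"ay":0,"az":1,"hand":3}
    - {"dx":0,"dy":-0.03,"dz":0,"ax":0,"ay":0,"az":2,"hand":3}
    - {"dx":0,"dy":-0.03,"dz":0,"ax":0,"ay":0,"az":3,"hand":3}
    - {"dx":0,"dy":-0.03,"dz":0,"ax":0,"ay":0,"az":4,"hand":3}
    - {"dx":0,"dy":-0.03,"dz":0,"ax":0,"ay":0,"az":5,"hand":3}
    - {"dx":0,"dy":-0.03,"dz":0,"ax":0,"ay":0,"az":5,"hand":3}
  newtons: 25

```text
clock: 15.82
tool_pos: [0.5251, -0.0058, 0.1355]
eef_rot: [-0.09, 0.996, -0.0, -0.0]
contact_force: [-0.4, -2.1, 3.0]
opening: 0.111
```

```bash
cat >> h.py <<'E'
def scr():
    s=r.get_state(); R=Ro.from_quat(s["eef_rot"])
    print("F tool",R.inv().apply(s["contact_force"]).round(1),"M tool",R.inv().apply(s["moment"]).round(3),"op",round(s["opening"]*88.1,1))
    go([.525,-.0055,.128],131)
E
python3 - <<'E'
from look import *
scr()
E
```

```text
F tool [ 0.8 -2.  -3. ] M tool [ 0.626 -0.032  0.064] op 9.8
yaw now 100.4 q [ 0.16  0.78 -0.39  1.97  0.59  0.5   1.09] clock 15.825 tcp [ 0.5251 -0.0058  0.1355] op 9.8
d [0.001 0.005 0.024] a [-0.01 -0.   -5.1 ]
```

Call:
servo_tool:
  deltas:
    - {"dx":0,"dy":-0.01,"dz":0,"ax":0,"ay":0,"az":1,"hand":3}
    - {"dx":0,"dy":-0.01,"dz":0,"ax":0,"ay":0,"az":2,"hand":3}
    - {"dx":0,"dy":-0.01,"dz":0,"ax":0,"ay":0,"az":3,"hand":3}
    - {"dx":0,"dy":-0.01,"dz":0,"ax":0,"ay":0,"az":3,"hand":3}

```text
clock: 16.32
tool_pos: [0.5252, -0.0058, 0.1354]
eef_rot: [0.065, 0.998, -0.0, 0.0]
contact_force: [-0.6, -2.1, 3.0]
opening: 0.126
```

```bash
python3 - <<'E'
from look import *
scr()
E
```

```text
F tool [ 0.4 -2.1 -3. ] M tool [ 0.439 -0.12  -0.502] op 11.1
yaw now 82.6 q [ 0.11  0.77 -0.31  1.97  0.49  0.47  0.88] clock 16.325 tcp [ 0.5252 -0.0058  0.1354] op 11.1
d [0.003 0.005 0.024] a [-0.   -0.   -8.07]
```

Call:
servo_tool:
  deltas:
    - {"dx":0,"dy":-0.02,"dz":0,"ax":0,"ay":0,"az":0.3,"hand":3}
    - {"dx":0,"dy":-0.02,"dz":0,"ax":0,"ay":0,"az":0.3,"hand":3}
    - {"dx":0,"dy":-0.02,"dz":0,"ax":0,"ay":0,"az":0.3,"hand":3}

```text
clock: 16.7
tool_pos: [0.5251, -0.006, 0.1354]
eef_rot: [0.081, 0.997, 0.001, 0.0]
contact_force: [-1.2, 2.7, 4.2]
opening: 0.136
```

```bash
python3 - <<'E'
from look import *
scr();look(12)
E
```

```text
F tool [ 1.6  2.5 -4.2] M tool [-0.558  0.267 -0.726] op 12.0
yaw now 80.7 q [ 0.11  0.77 -0.3   1.97  0.48  0.47  0.86] clock 16.7 tcp [ 0.5251 -0.006   0.1354] op 12.0
d [0.004 0.008 0.023] a [ 0.02  0.01 -8.39]
```

View pics/side12.png

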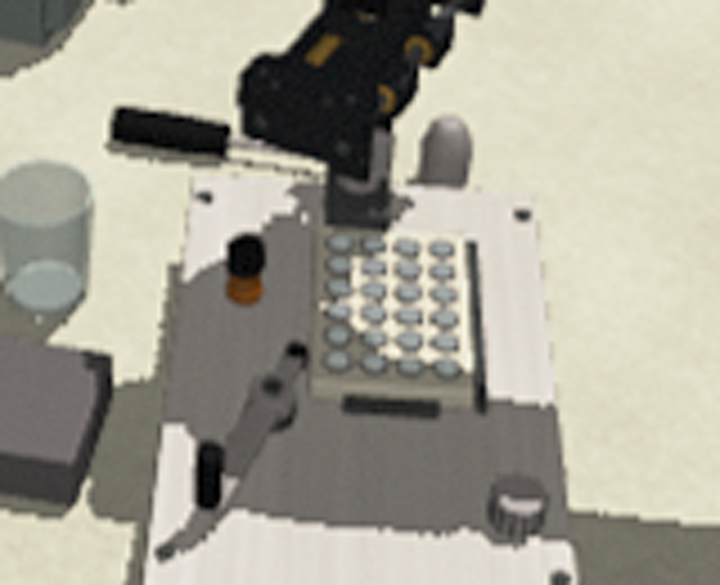

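Call:
servo_tool:
  deltas:
    - {"dx":0,"dy":0.01,"dz":0,"ax":0,"ay":0,"az":-0.7,"hand":3}
    - {"dx":0,"dy":0.01,"dz":0,"ax":0,"ay":0,"az":-1.6,"hand":3}
    - {"dx":0,"dy":0.01,"dz":0,"ax":0,"ay":0,"az":-2.6,"hand":3}
    - {"dx":0,"dy":0.01,"dz":0,"ax":0,"ay":0,"az":-3.6,"hand":3}
    - {"dx":0,"dy":0.01,"dz":0,"ax":0,"ay":0,"az":-4.6,"hand":3}
    - {"dx":0,"dy":0.01,"dz":0,"ax":0,"ay":0,"az":-5.6,"hand":3}
    - {"dx":0,"dy":0.01,"dz":0,"ax":0,"ay":0,"az":-6.6,"hand":3}
    - {"dx":0,"dy":0.01,"dz":0,"ax":0,"ay":0,"az":-7.6,"hand":3}
    - {"dx":0,"dy":0.01,"dz":0,"ax":0,"ay":0,"az":-8,"hand":3}
    - {"dx":0,"dy":0.01,"dz":0,"ax":0,"ay":0,"az":-8,"hand":3}

```text
clock: 18.05
tool_pos: [0.5252, -0.0058, 0.1354]
eef_rot: [-0.329, 0.944, 0.001, 0.0]
contact_force: [-1.1, 3.3, 4.6]
opening: 0.113
```

```bash
python3 - <<'E'
from look import *
scr();go([.525,-.0055,.128],176)
E
```

```text
F tool [-1.2  3.3 -4.6] M tool [-0.763 -0.269 -0.033] op 9.9
yaw now 128.4 q [ 0.24  0.81 -0.53  1.96  0.74  0.57  1.45] clock 18.05 tcp [ 0.5252 -0.0058  0.1354] op 9.9
d [-0.     0.007  0.023] a [ 0.02  0.01 -0.43]
yaw now 128.4 q [ 0.24  0.81 -0.53  1.96  0.74  0.57  1.45] clock 18.05 tcp [ 0.5252 -0.0058  0.1354] op 9.9
d [-0.     0.007  0.023] a [ 0.01  0.02 -7.93]
```

Call:
servo_tool:
  deltas:
    - {"dx":0,"dy":0.015,"dz":0,"ax":0,"ay":0,"az":-1,"hand":3}
    - {"dx":0,"dy":0.015,"dz":0,"ax":0,"ay":0,"az":-2,"hand":3}
    - {"dx":0,"dy":0.015,"dz":0,"ax":0,"ay":0,"az":-3,"hand":3}
    - {"dx":0,"dy":0.015,"dz":0,"ax":0,"ay":0,"az":-4,"hand":3}
    - {"dx":0,"dy":0.015,"dz":0,"ax":0,"ay":0,"az":-5,"hand":3}
    - {"dx":0,"dy":0.015,"dz":0,"ax":0,"ay":0,"az":-6,"hand":3}
    - {"dx":0,"dy":0.015,"dz":0,"ax":0,"ay":0,"az":-7,"hand":3}
    - {"dx":0,"dy":0.015,"dz":0,"ax":0,"ay":0,"az":-7.9,"hand":3}
    - {"dx":0,"dy":0.015,"dz":0,"ax":0,"ay":0,"az":-7.9,"hand":3}
    - {"dx":0,"dy":0.015,"dz":0,"ax":0,"ay":0,"az":-7.9,"hand":3}

```text
clock: 19.3
tool_pos: [0.5251, -0.0058, 0.1354]
eef_rot: [-0.681, 0.732, 0.0, 0.001]
contact_force: [0.7, 3.5, 3.8]
opening: 0.112
```

```bash
python3 - <<'E'
from look import *
scr();go([.525,-.0055,.128],176); look(13)
E
```

```text
F tool [-3.5 -0.4 -3.8] M tool [-0.044 -0.607  0.006] op 9.9
yaw now 175.8 q [ 0.36  0.86 -0.74  1.96  0.92  0.7   2.1 ] clock 19.3 tcp [ 0.5251 -0.0058  0.1354] op 9.9
d [-0.004  0.001  0.024] a [-0.    0.01  7.47]
yaw now 175.8 q [ 0.36  0.86 -0.74  1.96  0.92  0.7   2.1 ] clock 19.3 tcp [ 0.5251 -0.0058  0.1354] op 9.9
d [-0.004  0.001  0.024] a [-0.01  0.01 -0.03]
```

View pics/side13.png

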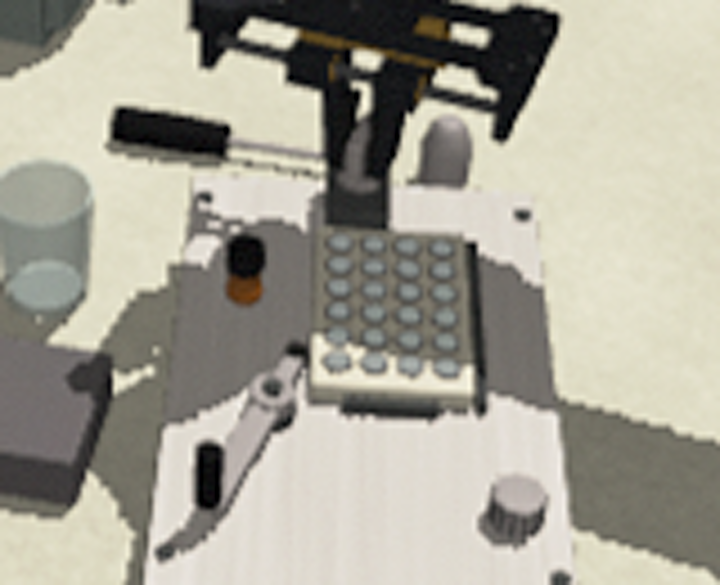

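View pics/top13.png

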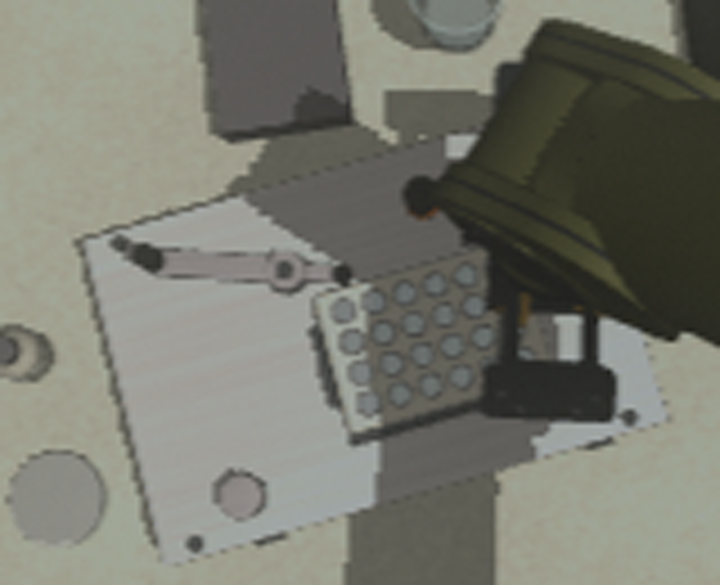

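```bash
python3 - <<'E'
from h import *
print(r.finish_job()); scr()
E
```

```text
the job is handed in; nothing more can be done
None
the job is handed in; nothing more can be done
```

The job is handed in at about 19.4 s of the 72 s allowed. No verdict was reported, so what follows rests on my own readings.

- **Clamp lever:** I gripped it by the post and pulled it to the hard stop. My pose estimate there was about 0.70 rad, and the force rose while the motion stopped. I eased it back in about 2.3 s at roughly 0.35 rad/s, still gripped, and opened the fingers slowly at home. The pictures show the post in its original place.
- **Thumbscrew:** I turned the paddle clockwise about 0.8 rad until it stopped. The torque rose from about 0.06 to 0.7 N m, and the jaws were forced open from 10 to 12 mm. I then backed it off about 90° from my estimate of the seat angle. That estimate is good to a few degrees, because the paddle twisted about 6° in the pads at the stop; the tolerance is 19°.
- **Final state:** The fingers still hold the paddle at a 25 N grip setting, with the jaws 9.9 mm open on the 10 mm paddle. By my measurement the grasp point is about 8 mm above the paddle's centre. The round knob, vial and bottle appear untouched in the last pictures.
- **Disagreements:** The stage's features sat about 15 mm off where its outline put them, so I used the measured pivot and paddle instead. The two cameras differed by about 7 mm and 7° on the paddle. The grip settled that at about 1 mm and a few degrees from the top view's figures. A state reading after hand-in was refused.

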